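# Fill the jar tray and hold its index plunger back

### The arm

A 7-joint arm with a two-finger parallel gripper is mounted at the origin on the work surface. World frame = base frame: x ahead of the robot, y to its left, z up, the work surface at z = 0. Lengths are in mm, angles in rad, forces in N, time in s.
With the tool pointing down it reaches from about 425 to 950 mm from the base axis. Payload 4.7 kg.
Tool frame: the origin (TCP) lies at the very end of the fingers, on their centre line; the grasp point (between the pads) lies 19 mm behind it; z points along the fingers, y is the line along which they close (so a half turn about z gives the same grasp; the last joint's range is limited). The gripper opens to 85 mm and grips with 20 to 120 N. Pads are 22 mm wide; open, the fingers measure 114 mm over their backs; the gripper's body (76 mm by 85 mm) begins 54 mm behind the grasp point. The pads swing forward as they close: fully open they stand 13 mm farther back than shut.
Start: joints at [1.144, 0.469, -0.049, 1.532, 0.024, 1.141, -0.082], TCP at [261.536, -622.292, 231.335] pointing down, gripper open.
Joint ranges: [-2.59, 2.59], [-0.33, 1.99], [-1.39, 1.29], [0.1, 2.45], [-1.04, 4.18], [0.21, 1.99], [-2.66, 2.66]. Speed limits (rad/s): [2.57, 2.57, 3.14, 3.14, 3.14, 3.14, 3.14].

### API

Orientations are given as a unit quaternion [w, x, y, z].
In Python, from station import readout, viewer, ticket, look_for gives the robot as it stands.
- The arm moves only by the shell command python3 -m pendant 'ROWS' [FORCE]. ROWS is JSON, one flat list of numbers, 7 for each row, row after row: the turn, a rotation vector about the tool's x, y, z in degrees, then the shift along the tool's x, y, z in m, then the gripper's target within -1 to 1 (shut at 1, half-way at 0, fully open at -1). A call has 1 to 8 rows; each row shifts and turns the commanded pose from where the row before left it, along the tool's axes as they then stand; what a row does not reach is not made up. A row lasts 1/8 s, in which the tool goes at most 62.5 mm and 10.7 degrees, less where a joint would pass 70% of its speed; a pose out of reach is approached as far as the arm can. A call with a gripper value outside its range is refused whole. The fingers move at their own pace and stop on an object; FORCE is the grip in N (left out, the last holds). Time passes only in rows, so rows that do not move let the fingers close. It gives the time, the measured TCP pose, the force, the opening and the grip force at its end, in the units of the state.
- readout.get_state(): the state, without advancing time (a new reading comes with each control period).
- viewer.capture(name): name is "scene" or "top" or "wrist"; returns the picture (480x640x3 uint8, blue, green, red); there is no depth.
- viewer.camera_params(name): a dict with "fov_y" (degrees; the focal length in pixels is half the picture's height over the tangent of half this angle, whatever the lens; pixels are square), "cx", "cy" (the principal point, pixels), "R" (3x3) and "t" (3): a world point X has camera coordinates R X + t; the wrist camera has in their place "mount" (4x4, takes a point from camera to tool coordinates, whose origin is the TCP and whose axes are the flange's). Camera axes: x right, y down, z forward; pixel columns grow to the right and rows downward; lengths in mm; the calibration is good to about 2 mm. The wrist camera is an equidistant fisheye: a pixel r from the principal point sees the ray r / f radians off the axis. A picture is of the moment at which its call begins: read the wrist's pose just before it. camera_params takes no time and is no camera call.
- ticket.sign_off(): hands the job in; it is judged then, once.
Trained networks look in the newest picture that a camera, given by its name, has taken for a name from the list of things; names that differ only in an ending like _2 or _b are one class to them, and where a whole thing is asked for, a point or a joint stands for the part that bears it (a point fixed in the world has none). Each returns a list of dicts, best first, with "conf" (0 to 1); they miss things now and then, are a little off and sometimes report something else, mostly with a low value. They report only what shows in the picture. A call takes as long as a camera call. They do not tell look-alikes from the thing itself.
- look_for(camera, target): "point" ([column, row] in pixels, amid what is visible of it).
The state is a dict: "clock": time; "joint_positions": joint angles; "dq": joint speeds; "tau": joint torques, N m; "tool_pos": TCP position; "ee_rot": TCP orientation; "contact_force": force on the tool from outside, world axes, zero at the start; "ft_torque": the same for the moment, N m; "opening": finger opening in mm; "gripper_force": force on a finger pad.
Only numpy, scipy, OpenCV 4.12 (cv2) and the standard library are available. Lean on these libraries where they do the work, as an engineer would, in place of code of your own. Each camera call takes 0.05 s, during which the arm holds its last target. There are 200 camera calls.

### The job

Complete the two rows on the packing tray: set the two single red-lidded jars that stand on the table beside it down gently, upright and centred on the two bare blue spots, and leave the jars already on the tray where they are. Only when both are standing there, take the black handle of the sprung index plunger at the side of the tray, pull it fully back to its stop so that its pin is clear of the seat hole, and finish while still holding it there, so that the full tray can be slid out.

Things in the scene. Friction and masses are not known exactly. Their poses are not given: they have to be found in the camera images.
- fixture: fixed docking fixture: aluminium base plate (x +-100, y -151 to +111 mm) with a white packing tray (180 mm along x, 200 along y). Origin at table height below the tray's centre, z up. Flat deck at z = 35 mm with two rows (along y) of three blue spots, 45 mm discs, at x = -45 and +45, y = -62, 0 and +62 mm. The plunger is on its -y side
- jar_a: white cosmetic jar with a red lid, 46 mm diameter (lid), 45 mm tall, about 0.1 kg; origin at the centre of its underside, z up through the lid; starts on the table to the left of the fixture
- jar_b: same as jar_a, the other jar that starts on the table
- place_1: one empty place of the tray: a bare blue spot, 45 mm disc; origin at its centre, at deck height
- place_2: the other empty place of the tray, as place_1
- plunger_grip (a point): middle of the plunger's black round handle, on its axis, 55 mm above the table; moves with it. The handle is a level cylinder along the fixture's y, 24 mm diameter, 40 mm long, with a red disc 34 mm wide and 7 mm thick at its outer (-y) end; its inner end rests 3 mm from the bracket's nose. Nothing beside, above or below it
- plunger (a joint): how far the sprung plunger is pulled out, m: 0 seated in the hole, 0.024 against its end stop. It slides level along the fixture's -y direction, away from the tray; the spring pulls it back with about 5 N at rest and 12 N fully out, and it does not latch
- pin_tip (a point): tip of the plunger's 8 mm steel pin; at rest it is 15 mm inside the seat hole's mouth, fully out it is 9 mm clear of it
- seat_hole (a point): mouth of the seat hole, on the outer (-y) face of the tray's side plate, 55 mm above the table. In fixture y: side plate -100 to -108 mm (50 mm wide, top at z 72 mm), grey plunger bracket -124 to -140 mm (44 mm wide, top at z 78 mm), its round nose (20 mm) to -148 mm
- tray_jar_1: bystander: white cosmetic jar with a red lid, 46 mm diameter (lid), 45 mm tall, about 0.1 kg; origin at the centre of its underside, z up through the lid; already standing on one of the tray's blue spots
- tray_jar_2: bystander: white cosmetic jar with a red lid, 46 mm diameter (lid), 45 mm tall, about 0.1 kg; origin at the centre of its underside, z up through the lid; already standing on one of the tray's blue spots
- tray_jar_3: bystander: white cosmetic jar with a red lid, 46 mm diameter (lid), 45 mm tall, about 0.1 kg; origin at the centre of its underside, z up through the lid; already standing on one of the tray's blue spots
- tray_jar_4: bystander: white cosmetic jar with a red lid, 46 mm diameter (lid), 45 mm tall, about 0.1 kg; origin at the centre of its underside, z up through the lid; already standing on one of the tray's blue spots
Not all that is in view belongs to the job. Leave any green or grey look-alike of the jar_a alone. Leave any turquoise look-alike of the jar_b alone.

How it is judged (in metres and radians):
On the way, in this order (a step that is already met when the one before it is completed fails the run):
1. both loose jars stand upright on the two empty places, let go ((((horizontal distance between jar_a and place_1 below 0.01 m and z of jar_a in the frame of fixture between 0.03 and 0.04 m and angle between jar_a's own z axis and vertical below 0.1 rad) and (horizontal distance between jar_b and place_2 below 0.01 m and z of jar_b in the frame of fixture between 0.03 and 0.04 m and angle between jar_b's own z axis and vertical below 0.1 rad)) or ((horizontal distance between jar_a and place_2 below 0.01 m and z of jar_a in the frame of fixture between 0.03 and 0.04 m and angle between jar_a's own z axis and vertical below 0.1 rad) and (horizontal distance between jar_b and place_1 below 0.01 m and z of jar_b in the frame of fixture between 0.03 and 0.04 m and angle between jar_b's own z axis and vertical below 0.1 rad))) and contact force between the fingers and jar_a below 0.1 N and contact force between the fingers and jar_b below 0.1 N and linear speed of each of jar_a, jar_b below 0.03 m/s), for 0.2 s.
2. the plunger is pulled fully back by the fingers (value of joint plunger above 0.0205 m and contact force between the fingers and plunger above 2 N), for 0.2 s.
At the end, for the whole second after the job is handed in: One loose jar stands on each empty place, centre within 10 mm, upright within 0.1 rad, let go and at rest on the deck; the four other jars are upright and within 10 mm of where they began; the fingers hold the plunger with more than 2 N, pulled out more than 20.5 mm of its 24 mm (all of step 1 and all of step 2 and distance of each of tray_jar_1, tray_jar_2, tray_jar_3, tray_jar_4 from where it was at the start of the episode below 0.01 m and angle between each of tray_jar_1, tray_jar_2, tray_jar_3, tray_jar_4's own z axis and vertical below 0.1 rad); the arm keeps its last pose, push and grip.
It fails at once if the plunger is pulled more than 8 mm before both jars stand on the tray (value of joint plunger above 0.008 m and not (((horizontal distance between jar_a and place_1 below 0.01 m and z of jar_a in the frame of fixture between 0.03 and 0.04 m and angle between jar_a's own z axis and vertical below 0.1 rad) and (horizontal distance between jar_b and place_2 below 0.01 m and z of jar_b in the frame of fixture between 0.03 and 0.04 m and angle between jar_b's own z axis and vertical below 0.1 rad)) or ((horizontal distance between jar_a and place_2 below 0.01 m and z of jar_a in the frame of fixture between 0.03 and 0.04 m and angle between jar_a's own z axis and vertical below 0.1 rad) and (horizontal distance between jar_b and place_1 below 0.01 m and z of jar_b in the frame of fixture between 0.03 and 0.04 m and angle between jar_b's own z axis and vertical below 0.1 rad)))).
It fails at once if a jar already on the tray is shifted more than 15 mm or tipped (distance of any of tray_jar_1, tray_jar_2, tray_jar_3, tray_jar_4 from where it was at the start of the episode above 0.015 m or angle between any of tray_jar_1, tray_jar_2, tray_jar_3, tray_jar_4's own z axis and vertical above 0.3 rad).
It fails at once if a loose jar is dropped, thrown or knocked over ((contact force between the fingers and jar_a below 0.05 N and linear speed of jar_a above 0.6 m/s) or angle between any of jar_a, jar_b's own z axis and vertical above 0.9 rad or (contact force between the fingers and jar_b below 0.05 N and linear speed of jar_b above 0.6 m/s)).
It also fails if it takes over 61 s, if anything falls off the work surface, if the arm or the gripper's body presses on something with over 40 N, if the wrist force passes 120 N, or if a joint passes its speed limit or range.

## Working session

There is one attempt and no reset: what is moved stays moved. The work goes in short steps, Python scripts to look and compute and a shell command to move; the robot and the scene stay as the last step left them, time stands still between calls to the robot, and variables do not carry over. Pictures are saved under pics/ and viewed, at most 10 in all, crops included, and the job is handed in when it is done.

```bash
mkdir -p pics; ls
python3 - <<'E'
from station import readout, viewer, look_for
import cv2
s=readout.get_state();print(s['tool_pos'],s['ee_rot'],s['clock'])
for n in('scene','top'):
    cv2.imwrite(f'pics/{n}0.png',viewer.capture(n))
    print(n,viewer.camera_params(n))
    for t in('jar_a','tray_jar_1','place_1','plunger_grip','fixture','seat_hole'):
        try: print(t,[(list(map(int,d['point'])),round(d['conf'],2)) for d in look_for(n,t)])
        except Exception as e: print(t,e)
print(viewer.camera_params('wrist'))
E
```

```text
pics
[ 261.26376308 -621.73917134  230.22600337] [-9.74477338e-04  9.80278921e-01  1.97616368e-01 -2.41500894e-04] 0.0
scene {'fov_y': 56.20132404712343, 'cx': 314.8850617045638, 'cy': 240.76410242736057, 'R': array([[ 0.8177084 ,  0.57559759, -0.00635549],
       [ 0.30889247, -0.44808351, -0.83893183],
       [-0.48573493,  0.68403844, -0.5441994 ]]), 't': array([-498.33750103,  -54.50743896, 1125.51534194])}
jar_a [([378, 237], 0.94), ([330, 236], 0.9), ([344, 217], 0.88), ([362, 205], 0.86), ([376, 264], 0.83)]
tray_jar_1 [([273, 318], 0.85), ([260, 260], 0.78), ([304, 271], 0.77), ([225, 300], 0.69)]
place_1 [([215, 357], 0.62), ([292, 302], 0.55), ([245, 291], 0.51)]
plunger_grip [([211, 358], 0.85)]
fixture [([257, 331], 0.72)]
seat_hole [([257, 331], 0.82)]
top {'fov_y': 49.555626877951575, 'cx': 320.45593358425737, 'cy': 243.23647564715776, 'R': array([[-0.0096611 , -0.99989742,  0.01057406],
       [-0.99883475,  0.00914972, -0.04738585],
       [ 0.04728424, -0.01101954, -0.99882069]]), 't': array([ 80.65727629, 557.51990692, 846.79385852])}
jar_a [([188, 287], 0.69), ([207, 216], 0.66), ([140, 280], 0.62), ([262, 193], 0.61), ([242, 267], 0.6)]
tray_jar_1 [([430, 214], 0.96), ([369, 292], 0.94), ([444, 273], 0.87), ([353, 237], 0.66)]
place_1 [([404, 284], 0.68), ([389, 228], 0.58)]
plunger_grip [([504, 228], 0.66)]
fixture [([411, 251], 0.94)]
seat_hole [([410, 251], 0.91), ([405, 282], 0.67)]
{'fov_y': 65.70646984690485, 'cx': 315.20433862543763, 'cy': 237.36229446865804, 'mount': array([[-3.72085842e-04, -9.58975781e-01, -2.83487765e-01,
         7.22504279e+01],
       [ 9.99999791e-01, -5.06662617e-04,  4.01397974e-04,
        -9.06232700e-01],
       [-5.28563588e-04, -2.83487556e-01,  9.58975769e-01,
        -1.42215977e+02],
       [ 0.00000000e+00,  0.00000000e+00,  0.00000000e+00,
         1.00000000e+00]])}
```

View pics/top0.png

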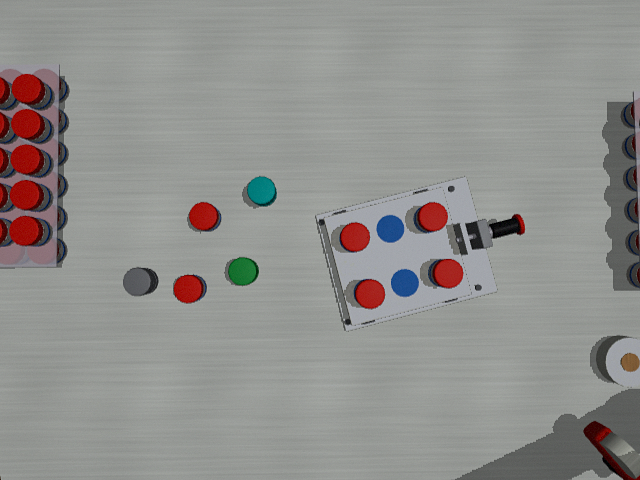

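View pics/scene0.png

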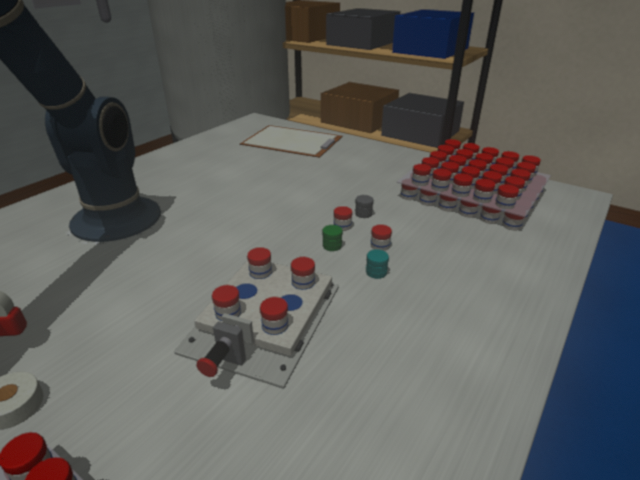

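The top view shows the loose red jars at (203,216) and (189,288), the bare spots at (390,228) and (404,284), and the plunger handle at about (507,226). The green, turquoise and grey jars are look-alikes to avoid.

```bash
cat > h.py <<'E'
import numpy as np, cv2
from scipy.spatial.transform import Rotation as Rn
from station import readout, viewer, look_for
def blobs(im,col,amin=150):
    b,g,r=[im[...,i].astype(int) for i in range(3)]
    m={'red':(r>110)&(g<70)&(b<70),'blue':(b>90)&(r<70)&(g<110)&(b-g>40)}[col].astype(np.uint8)
    n,l,s,c=cv2.connectedComponentsWithStats(m)
    return [(c[i],s[i,4]) for i in range(1,n) if s[i,4]>=amin]
def topray(p,z):
    P=viewer.camera_params('top');f=240/np.tan(np.radians(P['fov_y']/2))
    C=-P['R'].T@P['t'];d=P['R'].T@np.array([(p[0]-P['cx'])/f,(p[1]-P['cy'])/f,1]);return C+d*(z-C[2])/d[2]
def wristray(p,z,s):
    P=viewer.camera_params('wrist');f=240/np.tan(np.radians(P['fov_y']/2))
    v=np.array([p[0]-P['cx'],p[1]-P['cy']]);r=np.hypot(*v);th=r/f
    d=np.r_[v/max(r,1e-9)*np.sin(th),np.cos(th)];M=P['mount'];R=rot(s)
    C=s['tool_pos']+R@M[:3,3];d=R@M[:3,:3]@d;return C+d*(z-C[2])/d[2]
def rot(s):
    q=s['ee_rot'];return Rn.from_quat([q[1],q[2],q[3],q[0]]).as_matrix()
def go(target,yaw=None,s=None):
    "shift in present tool axes (m) to reach target TCP mm; turn deg so tool y lies along yaw (deg, mod 180)"
    s=s or readout.get_state();R=rot(s)
    sh=R.T@(np.array(target)-s['tool_pos'])/1000
    print('shift',np.round(sh,4))
    cur=np.degrees(np.arctan2(R[1,1],R[0,1]));print('tool y dir',round(cur,1),'x dir',np.round(R[:,0],3),'z',np.round(R[:,2],4))
    if yaw is not None: print('turn about tool z', (-(yaw-cur)+90)%180-90)
E
python3 - <<'E'
from h import *
im=cv2.imread('pics/top0.png')
for c in('red','blue'):
    for p,a in blobs(im,c):
        print(c,np.round(p,1),a,*[np.round(topray(p,z)[:2],1) for z in((40,75) if c=='red' else (35,))])
# handle: fit fixture from spots+tray jars
print('grip(504.. )',topray((507,226),55))
E
```

```text
red [25.8 87.5] 650 [813.  548.9] [800.5 529.3]
red [ 25.2 122.9] 660 [755.1 548.8] [745.1 529.3]
red [ 24.7 158.4] 662 [697.6 548.7] [690.  529.2]
red [ 24.1 194.1] 668 [639.9 548.6] [634.7 529.1]
red [202.7 215.5] 600 [603.1 263.9] [599.5 256.3]
red [433.1 216.2] 630 [ 598.8 -105.8] [595.3 -97.8]
red [ 23.5 230.2] 677 [582.1 548.6] [579.4 529.1]
red [355.  236.6] 642 [567.1  20.3] [565.  23.]
red [448.5 273. ] 638 [ 507.3 -128.8] [ 507.8 -119.8]
red [187.3 288.6] 611 [486.7 288.1] [488.  279.5]
red [370.1 293.7] 657 [475.6  -2.6] [477.4   1. ]
blue [389.9 228.3] 576 [580.3 -36.8]
blue [404.3 282.5] 587 [492.8 -58.6]
grip(504.. ) [ 580.82624221 -219.22046113   55.        ]
```

```bash
python3 -m pendant '[0,0,-10.15,0,0,0,-0.6, 0,0,-10.15,0,0,0,-0.6, 0,0,-10.15,0,0,0,-0.6, 0,0,-10.15,0,0,0,-0.6, 0,0,-10.15,0,0,0,-0.6, 0,0,-10.15,0,0,0,-0.6, 0,0,-10.15,0,0,0,-0.6, 0,0,-10.15,0,0,0,-0.6]' 40; python3 -c "
from h import *
go([603,262,230],14);print(readout.get_state()['joint_positions'],readout.get_state()['opening'])"
```

```text
clock: 1.7
tool_pos: [261.4, -622.3, 231.4]
ee_rot: [0.0, 0.613, 0.79, -0.0]
contact_force: [-0.0, 0.3, -0.3]
opening: 68.3
gripper_force: 0.0
shift [0.7724 0.5496 0.0013]
tool y dir 14.3 x dir [-0.247  0.969 -0.   ] z [ 0.e+00 -1.e-04 -1.e+00]
turn about tool z 0.3167261485498045
[ 1.35239464  0.49395882 -0.35391128  1.51830632  0.18013594  1.16144209
  1.21542447] 68.3395869539407
```

```bash
python3 -m pendant '[0,0,0.3,0.048,0.0344,0,-0.6, 0,0,0,0.048,0.0344,0,-0.6, 0,0,0,0.048,0.0344,0,-0.6, 0,0,0,0.048,0.0344,0,-0.6, 0,0,0,0.048,0.0344,0,-0.6, 0,0,0,0.048,0.0344,0,-0.6, 0,0,0,0.048,0.0344,0,-0.6, 0,0,0,0.048,0.0344,0,-0.6]'; python3 -m pendant '[0,0,0,0.048,0.0344,0.0113,-0.6, 0,0,0,0.048,0.0344,0.0113,-0.6, 0,0,0,0.048,0.0344,0.0113,-0.6, 0,0,0,0.048,0.0344,0.0113,-0.6, 0,0,0,0.048,0.0344,0.0113,-0.6, 0,0,0,0.048,0.0344,0.0113,-0.6, 0,0,0,0.048,0.0344,0.0113,-0.6, 0,0,0,0.048,0.0344,0.0113,-0.6]';  python3 -m pendant '[0,0,0,0,0,0,-0.6, 0,0,0,0,0,0,-0.6]'
python3 - <<'E'
from h import *
s=readout.get_state();im=viewer.capture('wrist');cv2.imwrite('pics/w1.png',im)
for p,a in blobs(im,'red',400): print(np.round(p,1),a,np.round(wristray(p,45,s)[:2],1))
print(s['joint_positions']);go([603,262,130],14,s)
E
```

```text
clock: 2.7
tool_pos: [438.3, -182.3, 231.8]
ee_rot: [0.001, 0.618, 0.786, -0.0]
contact_force: [1.8, 0.5, 0.0]
opening: 68.3
gripper_force: 0.0
clock: 3.7
tool_pos: [615.2, 255.7, 140.5]
ee_rot: [0.0, 0.618, 0.786, -0.0]
contact_force: [0.9, 0.1, 0.8]
opening: 68.1
gripper_force: 0.0
clock: 3.95
tool_pos: [614.1, 253.6, 140.5]
ee_rot: [0.0, 0.618, 0.786, -0.001]
contact_force: [-0.5, -0.8, -0.4]
opening: 68.5
gripper_force: 0.0
[300.9 219.1] 3233 [601.3 266. ]
[-0.0245646   0.61971643 -0.63855628  1.62229735  0.41403563  1.03957447
 -0.54865251]
shift [ 0.0108 -0.0088  0.0105]
tool y dir 13.7 x dir [-0.237  0.972 -0.001] z [-5.0e-04 -1.2e-03 -1.0e+00]
turn about tool z -0.3114811783938194
```

View pics/w1.png

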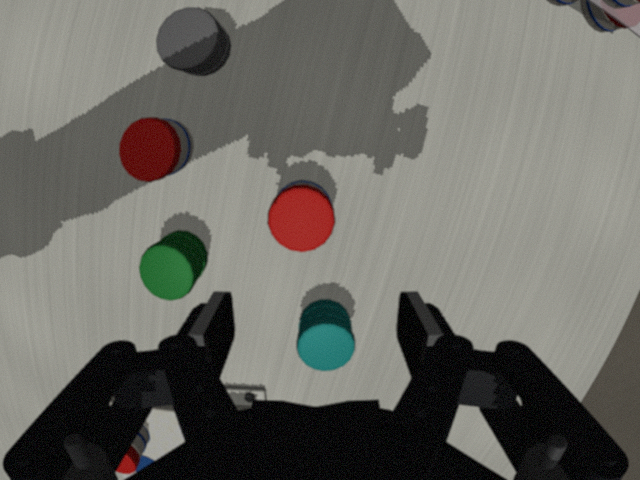

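The view shows the target jar at (301,219), clear of the turquoise jar at (326,343) and the green jar at (172,267). It measures (601,266), which agrees with the top camera.

```bash
python3 -m pendant '[0,0,0,0.0147,-0.0098,0.01,-0.6, 0,0,0,0,0,0.026,-0.6, 0,0,0,0,0,0.03,-0.6, 0,0,0,0,0,0.03,-0.6, 0,0,0,0,0,0.02,-0.6, 0,0,0,0,0,0.01,-0.6, 0,0,0,0,0,0,-0.6, 0,0,0,0,0,0,-0.6]' 40; python3 -m pendant '[0,0,0,0,0,0,0,0,0,0,0,0,0,1,0,0,0,0,0,0,1,0,0,0,0,0,0,1,0,0,0,0,0,0,1]' 40
```

```text
clock: 5.0
tool_pos: [601.9, 266.8, 16.0]
ee_rot: [0.0, 0.618, 0.786, 0.001]
contact_force: [-0.1, 0.3, 0.5]
opening: 68.2
gripper_force: 0.0
clock: 5.62
tool_pos: [601.9, 266.6, 16.1]
ee_rot: [0.001, 0.618, 0.786, 0.001]
contact_force: [-1.1, -1.2, 5.4]
opening: 44.7
gripper_force: 41.0
```

```bash
python3 -m pendant '[0,0,0,0,0,-0.015,1, 0,0,0,0,0,-0.03,1, 0,0,0,0,0,-0.04,1, 0,0,0,0,0,-0.035,1, 0,0,0,-0.02,-0.0065,0,1, 0,0,0,-0.04,-0.013,0,1, 0,0,0,-0.04,-0.013,0,1, 0,0,0,-0.04,-0.013,0,1]'; python3 -m pendant '[0,0,0,-0.04,-0.013,0,1, 0,0,0,-0.04,-0.013,0,1, 0,0,0,-0.035,-0.011,0,1, 0,0,0,-0.025,-0.008,0,1, 0,0,0,-0.01,-0.0025,0,1, 0,0,0,0,0,0,1, 0,0,0,0,0,0,1]';python3 - <<'E'
from h import *
s=readout.get_state();im=viewer.capture('wrist');cv2.imwrite('pics/w2.png',im)
for c,z in(('red',80),('blue',35)):
  for p,a in blobs(im,c,100): print(c,np.round(p,1),a,np.round(wristray(p,z,s)[:2],1))
go([580.3,-36.8,125],14,s)
E
```

```text
clock: 6.62
tool_pos: [588.8, 116.2, 133.5]
ee_rot: [-0.0, 0.618, 0.786, -0.001]
contact_force: [0.2, 0.3, -1.8]
opening: 44.7
gripper_force: 41.1
clock: 7.5
tool_pos: [579.4, -35.9, 134.8]
ee_rot: [-0.0, 0.617, 0.787, 0.0]
contact_force: [0.3, 0.7, -0.6]
opening: 45.1
gripper_force: 41.1
red [322.6 131.1] 979 [565.8  35.6]
red [157.1 154.8] 4021 [478.4   4.1]
red [177.8 330.6] 911 [ 504.8 -103.5]
red [314.9 363.7] 3926 [ 595.9 -103.9]
blue [188.2 237.6] 2579 [491.9 -56.1]
blue [312.  239.1] 1628 [577.2 -36.2]
shift [-0.0011  0.0007  0.0098]
tool y dir 13.8 x dir [-0.239  0.971  0.001] z [-1.e-04  9.e-04 -1.e+00]
turn about tool z -0.18976096047266822
```

View pics/w2.png

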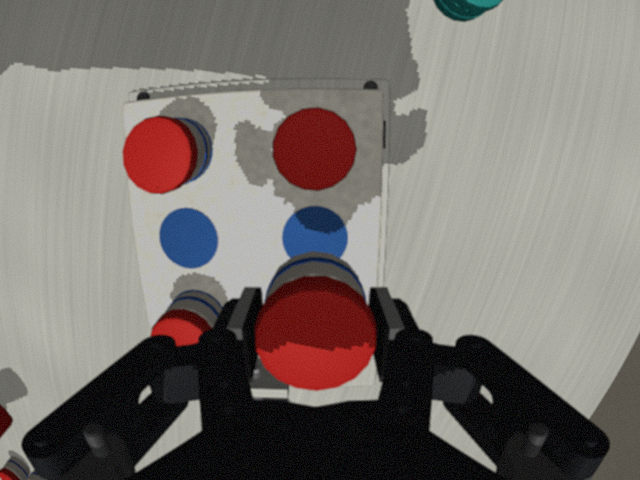

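Run:
```python
from h import *
s=readout.get_state()
for r in(333,): print(wristray((316,r),s['tool_pos'][2]+29,s)-s['tool_pos'])
```

```text
[-0.86051785  4.27791653 29.        ]
```

```bash
python3 -m pendant '[0,0,0,-0.0015,0.0006,0.015,1, 0,0,0,0,0,0.022,1, 0,0,0,0,0,0.02,1, 0,0,0,0,0,0.014,1, 0,0,0,0,0,0.006,1, 0,0,0,0,0,0.003,1, 0,0,0,0,0,0.0015,1, 0,0,0,0,0,0,1]'; python3 -m pendant '[0,0,0,0,0,0.001,1, 0,0,0,0,0,0,1, 0,0,0,0,0,0,1]'
```

```text
clock: 8.55
tool_pos: [580.7, -38.9, 53.8]
ee_rot: [0.0, 0.618, 0.786, 0.0]
contact_force: [0.3, -0.0, -0.6]
opening: 45.0
gripper_force: 41.1
clock: 8.93
tool_pos: [580.5, -38.9, 52.5]
ee_rot: [0.0, 0.618, 0.786, 0.0]
contact_force: [0.3, 0.8, -1.7]
opening: 44.8
gripper_force: 41.1
```

```bash
python3 -m pendant '[0,0,0,0.0015,0,0.0005,1, 0,0,0,0,0,0.0008,1, 0,0,0,0,0,0,1, 0,0,0,0,0,0,1]'; python3 -m pendant '[0,0,0,0,0,0.0008,1, 0,0,0,0,0,0,1, 0,0,0,0,0,0,1]'
```

```text
clock: 9.43
tool_pos: [580.1, -37.4, 51.1]
ee_rot: [0.0, 0.618, 0.786, 0.0]
contact_force: [0.4, 0.4, -1.6]
opening: 44.8
gripper_force: 41.2
clock: 9.8
tool_pos: [580.1, -37.4, 51.0]
ee_rot: [0.0, 0.618, 0.786, -0.0]
contact_force: [-2.3, 0.2, 6.2]
opening: 44.8
gripper_force: 41.7
```

```bash
python3 -m pendant '[0,0,0,0,0,0,-0.6, 0,0,0,0,0,0,-0.6, 0,0,0,0,0,0,-0.6, 0,0,0,0,0,-0.01,-0.6, 0,0,0,0,0,-0.025,-0.6, 0,0,0,0,0,-0.035,-0.6, 0,0,0,0,0,-0.03,-0.6, 0,0,0,0,0,0,-0.6]'; python3 -m pendant '[0,0,0,0,0,0,-0.6]'
python3 - <<'E'
from h import *
s=readout.get_state();im=viewer.capture('wrist');cv2.imwrite('pics/w3.png',im)
for c,z in(('red',80),('blue',35)):
  for p,a in blobs(im,c,100): print(c,np.round(p,1),a,np.round(wristray(p,z,s)[:2],1))
go([487,286,145],14,s)
E
```

```text
clock: 10.8
tool_pos: [582.0, -37.1, 153.4]
ee_rot: [0.003, 0.618, 0.786, 0.002]
contact_force: [0.6, 0.3, -0.4]
opening: 68.4
gripper_force: 0.0
clock: 10.92
tool_pos: [579.6, -37.6, 150.0]
ee_rot: [-0.0, 0.618, 0.786, -0.0]
contact_force: [0.7, 0.7, -0.9]
opening: 68.1
gripper_force: 0.0
red [166.6 150.5] 3577 [478.1   3.9]
red [316.1 253.7] 3762 [580.1 -37.6]
red [172.7 319.9] 687 [ 496.  -108.3]
red [315.3 334.5] 2762 [593.  -92.9]
blue [194.8 229.9] 2335 [491.9 -56.3]
shift [ 0.3363 -0.0134  0.0049]
tool y dir 13.7 x dir [-0.237  0.972 -0.   ] z [-7.e-04 -4.e-04 -1.e+00]
turn about tool z -0.3125947627367367
```

View pics/w3.png

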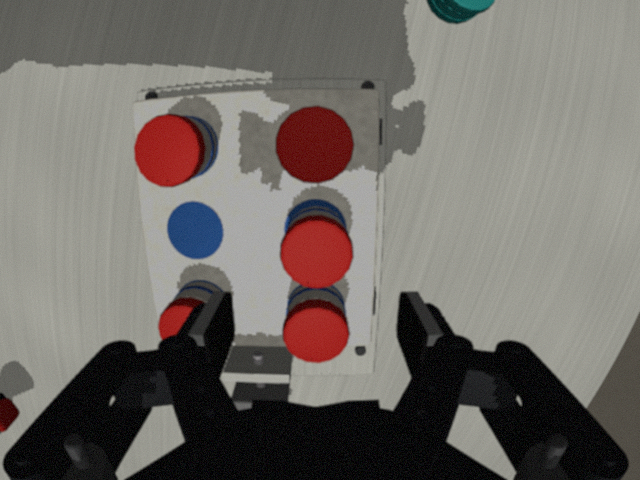

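The first jar stands upright at about (580,-37), within 2 mm of its spot, at pixel (316,254). The other spot is bare at (195,230). Next I go for the second jar.

```bash
python3 -m pendant '[0,0,0,0.045,-0.002,0,-0.6, 0,0,0,0.055,-0.002,0,-0.6, 0,0,0,0.055,-0.002,0,-0.6, 0,0,0,0.055,-0.002,0,-0.6, 0,0,0,0.055,-0.002,0,-0.6, 0,0,0,0.046,-0.002,0.005,-0.6, 0,0,0,0.02,-0.0014,0.005,-0.6, 0,0,0,0,0,0,-0.6]'; python3 -m pendant '[0,0,0,0,0,0,-0.6]'
python3 - <<'E'
from h import *
s=readout.get_state();im=viewer.capture('wrist');cv2.imwrite('pics/w4.png',im)
for p,a in blobs(im,'red',400):
  X=wristray(p,45,s);print(np.round(p,1),a,np.round(X[:2],1));go([*X[:2],16],14,s)
E
```

```text
clock: 11.98
tool_pos: [487.0, 282.3, 139.0]
ee_rot: [-0.001, 0.616, 0.788, -0.001]
contact_force: [-0.4, 0.4, -0.4]
opening: 68.5
gripper_force: 0.0
clock: 12.1
tool_pos: [489.0, 279.5, 139.6]
ee_rot: [0.0, 0.618, 0.786, -0.001]
contact_force: [0.9, -1.1, -0.4]
opening: 68.3
gripper_force: 0.0
[313.6 225.1] 3229 [485.3 290.1]
shift [ 0.0114 -0.001   0.1235]
tool y dir 13.6 x dir [-0.235  0.972 -0.001] z [-0.001  -0.0016 -1.    ]
turn about tool z -0.3903630387968633
```

View pics/w4.png

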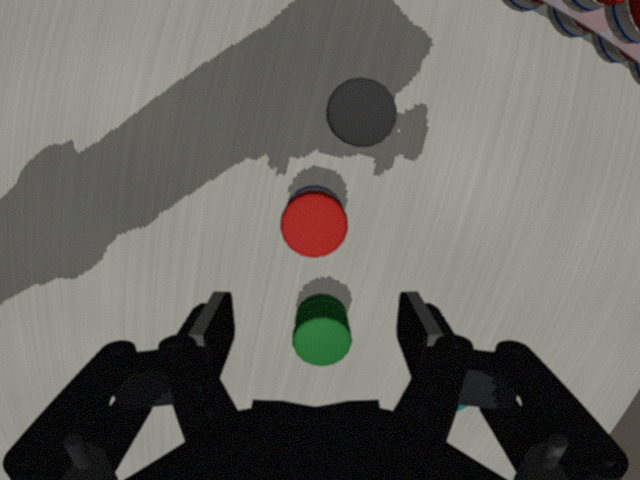

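The second jar is at (314,225), between the green jar at (322,338) and the grey one at (362,112). There is enough room for the fingers.

```bash
python3 -m pendant '[0,0,0,0.0114,-0.001,0.01,-0.6, 0,0,0,0,0,0.026,-0.6, 0,0,0,0,0,0.03,-0.6, 0,0,0,0,0,0.03,-0.6, 0,0,0,0,0,0.018,-0.6, 0,0,0,0,0,0.0095,-0.6, 0,0,0,0,0,0,-0.6, 0,0,0,0,0,0,-0.6]' 40; python3 -m pendant '[0,0,0,0,0,0,0,0,0,0,0,0,0,1,0,0,0,0,0,0,1,0,0,0,0,0,0,1,0,0,0,0,0,0,1]' 40; python3 -c "
from h import *
go([492.3,-57,135],14)"
```

```text
clock: 13.15
tool_pos: [485.6, 292.4, 17.7]
ee_rot: [0.0, 0.618, 0.786, 0.001]
contact_force: [-0.3, 0.3, 0.2]
opening: 68.7
gripper_force: 0.0
clock: 13.78
tool_pos: [485.7, 292.3, 17.8]
ee_rot: [0.0, 0.618, 0.786, 0.001]
contact_force: [-0.1, -0.5, 6.6]
opening: 44.6
gripper_force: 40.6
shift [-0.3409 -0.076  -0.1173]
tool y dir 13.7 x dir [-0.237  0.972  0.   ] z [ 1.7e-03  5.0e-04 -1.0e+00]
turn about tool z -0.31102279617292083
```

```bash
python3 -m pendant '[0,0,0,0,0,-0.015,1, 0,0,0,0,0,-0.03,1, 0,0,0,0,0,-0.04,1, 0,0,0,0,0,-0.032,1, 0,0,0,-0.02,-0.0045,0,1, 0,0,0,-0.04,-0.009,0,1, 0,0,0,-0.045,-0.01,0,1, 0,0,0,-0.045,-0.01,0,1]'; python3 -m pendant '[0,0,0,-0.045,-0.01,0,1, 0,0,0,-0.045,-0.01,0,1, 0,0,0,-0.045,-0.01,0,1, 0,0,0,-0.035,-0.008,0,1, 0,0,0,-0.019,-0.0045,0,1, 0,0,0,0,0,0,1, 0,0,0,0,0,0,1]';python3 - <<'E'
from h import *
s=readout.get_state();im=viewer.capture('wrist');cv2.imwrite('pics/w5.png',im)
for c,z in(('red',80),('blue',35)):
  for p,a in blobs(im,c,100): print(c,np.round(p,1),a,np.round(wristray(p,z,s)[:2],1))
print(s['tool_pos']);go([492.3,-55,53],14,s)
E
```

```text
clock: 14.78
tool_pos: [487.8, 136.9, 134.4]
ee_rot: [0.0, 0.618, 0.787, 0.0]
contact_force: [0.5, -0.2, -0.5]
opening: 44.8
gripper_force: 41.0
clock: 15.65
tool_pos: [491.4, -54.2, 134.2]
ee_rot: [0.0, 0.617, 0.787, 0.0]
contact_force: [-0.7, 0.9, -1.4]
opening: 44.7
gripper_force: 41.0
red [317.8 146.7] 2588 [477.4   8.6]
red [473.4 158.3] 3654 [562.9  26. ]
red [462.1 268.7] 3362 [578.1 -37.9]
red [327.7 305.9] 588 [505.1 -79. ]
red [451.3 332.7] 700 [588.3 -81.1]
red [316.2 361.5] 4391 [ 508.2 -119.9]
blue [311.7 242.4] 1560 [489.6 -56.7]
[491.43364234 -54.22718949 134.19633923]
shift [-0.001   0.0006  0.0812]
tool y dir 13.8 x dir [-0.238  0.971  0.   ] z [ 6.e-04  5.e-04 -1.e+00]
turn about tool z -0.2217948345770253
```

View pics/w5.png

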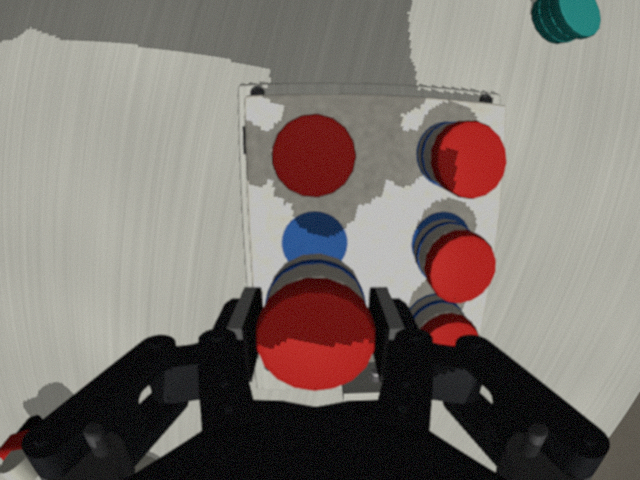

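The jar is held upright above the blue spot at (314,242). Lowering it now.

```bash
python3 -m pendant '[0,0,0,0.001,0.0006,0.015,1, 0,0,0,0,0,0.022,1, 0,0,0,0,0,0.02,1, 0,0,0,0,0,0.014,1, 0,0,0,0,0,0.005,1, 0,0,0,0,0,0.003,1, 0,0,0,0,0,0,1]'; python3 -m pendant '[0,0,0,0,0,0.0008,1, 0,0,0,0,0,0,1, 0,0,0,0,0,0,1]'
```

```text
clock: 16.58
tool_pos: [492.1, -54.3, 55.1]
ee_rot: [0.0, 0.618, 0.786, 0.0]
contact_force: [1.5, -0.0, -0.9]
opening: 44.4
gripper_force: 41.0
clock: 16.95
tool_pos: [491.9, -54.5, 54.2]
ee_rot: [0.0, 0.618, 0.786, 0.0]
contact_force: [-0.1, 0.2, -1.4]
opening: 44.6
gripper_force: 41.0
```

```bash
python3 -m pendant '[0,0,0,-0.0007,0,0.0006,1, 0,0,0,0,0,0.0006,1, 0,0,0,0,0,0,1, 0,0,0,0,0,0,1]'; python3 -m pendant '[0,0,0,0,0,0.0006,1, 0,0,0,0,0,0,1, 0,0,0,0,0,0,1]'
```

```text
clock: 17.45
tool_pos: [492.0, -55.2, 52.9]
ee_rot: [0.0, 0.618, 0.786, -0.0]
contact_force: [0.7, -0.3, 0.7]
opening: 44.9
gripper_force: 41.2
clock: 17.82
tool_pos: [492.0, -55.2, 52.8]
ee_rot: [0.0, 0.618, 0.786, -0.0]
contact_force: [-1.8, 0.1, 5.6]
opening: 44.9
gripper_force: 41.7
```

```bash
python3 -m pendant '[0,0,0,0,0,0,-0.6, 0,0,0,0,0,0,-0.6, 0,0,0,0,0,0,-0.6, 0,0,0,0,0,-0.01,-0.6, 0,0,0,0,0,-0.025,-0.6, 0,0,0,0,0,-0.035,-0.6, 0,0,0,0,0,-0.03,-0.6, 0,0,0,0,0,0,-0.6]'; python3 -m pendant '[0,0,0,0,0,0,-0.6]'
python3 - <<'E'
from h import *
s=readout.get_state();im=viewer.capture('wrist');viewer.capture('top')
for c,z in(('red',80),('blue',35)):
  for p,a in blobs(im,c,100): print(c,np.round(p,1),a,np.round(wristray(p,z,s)[:2],1))
go([577,-209,150],14,s)
E
```

```text
clock: 18.82
tool_pos: [493.7, -55.0, 154.9]
ee_rot: [0.003, 0.618, 0.786, 0.001]
contact_force: [0.5, -0.2, -0.1]
opening: 68.5
gripper_force: 0.0
clock: 18.95
tool_pos: [491.5, -55.3, 152.0]
ee_rot: [-0.0, 0.618, 0.786, -0.0]
contact_force: [-0.6, -0.3, -0.5]
opening: 68.3
gripper_force: 0.0
red [466.7 154.2] 2690 [565.8  26.7]
red [316.  255.3] 3688 [492.3 -56.9]
red [453.3 257.5] 2997 [578.4 -38.1]
red [457.4 321.5] 559 [599.4 -81.8]
red [315.4 338.3] 2663 [ 506.  -114.6]
shift [-0.1696  0.0468  0.002 ]
tool y dir 13.7 x dir [-0.236  0.972 -0.   ] z [-6.e-04 -3.e-04 -1.e+00]
turn about tool z -0.3212528705840896
```

The second jar is at (492,-57), centred on its spot. Now I move above the plunger handle and look.

```bash
python3 -m pendant '[0,0,0,-0.03,0.008,0,-0.6, 0,0,0,-0.05,0.014,0,-0.6, 0,0,0,-0.05,0.014,0,-0.6, 0,0,0,-0.03,0.008,0,-0.6, 0,0,0,-0.01,0.0028,0,-0.6, 0,0,0,0,0,0,-0.6, 0,0,0,0,0,0,-0.6]'
python3 - <<'E'
from h import *
s=readout.get_state();im=viewer.capture('wrist');cv2.imwrite('pics/w6.png',im)
for t in('plunger_grip','plunger'):
  for d in look_for('wrist',t): print(t,np.round(d['point']),d['conf'],np.round(wristray(d['point'],67,s),1))
for p,a in blobs(im,'red',100): print(np.round(p,1),a,np.round(wristray(p,80,s)[:2],1))
print(s['tool_pos']);go([578,-213.6,36],14,s)
E
```

```text
clock: 19.92
tool_pos: [577.1, -207.1, 152.1]
ee_rot: [-0.001, 0.617, 0.787, 0.0]
contact_force: [-0.1, -0.2, -0.4]
opening: 68.1
gripper_force: 0.0
plunger_grip [312. 249.] 0.56 [ 575.7 -209.6   67. ]
plunger [313. 251.] 0.7 [ 576.4 -210.7   67. ]
[224.8  89.8] 2258 [ 503. -124.]
[313.4 287.1] 248 [ 581.5 -229.8]
[ 11.5 419.3] 312 [ 293.  -487.6]
[ 577.14994518 -207.05077414  152.09693771]
shift [-0.0067 -0.0007  0.1161]
tool y dir 13.8 x dir [-0.239  0.971  0.001] z [-8.e-04  8.e-04 -1.e+00]
turn about tool z -0.15769017428900156
```

View pics/w6.png

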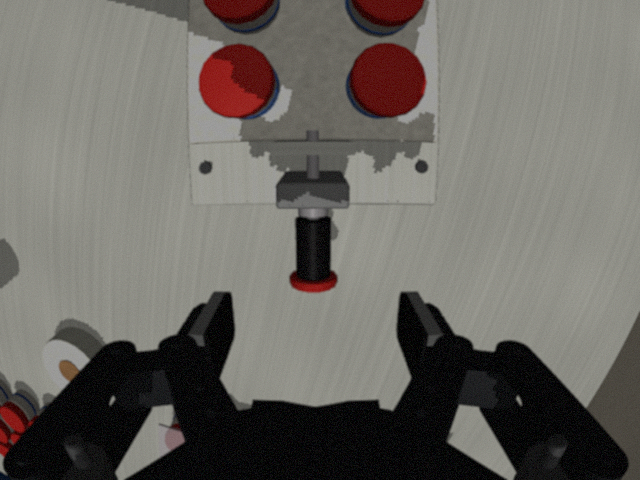

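The handle is at (313,246), with its red disc at (313,282) and the bracket nose at about row 212. That matches the predicted grip point (577.5,-213). Lowering and gripping.

```bash
python3 -m pendant '[0,0,0,-0.006,-0.0005,0.01,-0.6, 0,0,0,0,0,0.026,-0.6, 0,0,0,0,0,0.03,-0.6, 0,0,0,0,0,0.028,-0.6, 0,0,0,0,0,0.016,-0.6, 0,0,0,0,0,0.008,-0.6, 0,0,0,0,0,0,-0.6, 0,0,0,0,0,0,-0.6]' 80; python3 -m pendant '[0,0,0,0,0,0,1,0,0,0,0,0,0,1,0,0,0,0,0,0,1,0,0,0,0,0,0,1,0,0,0,0,0,0,1,0,0,0,0,0,0,1]' 80
```

```text
clock: 21.08
tool_pos: [579.4, -215.2, 35.2]
ee_rot: [0.001, 0.618, 0.786, 0.0]
contact_force: [0.3, -0.4, 0.1]
opening: 68.2
gripper_force: 0.0
clock: 21.82
tool_pos: [577.6, -215.5, 34.9]
ee_rot: [-0.001, 0.618, 0.786, -0.001]
contact_force: [-3.8, 0.2, 5.9]
opening: 21.8
gripper_force: 77.9
```

```bash
python3 -m pendant '[0,0,0,-0.006,0,0,1,0,0,0,-0.006,0,0,1,0,0,0,-0.006,0,0,1,0,0,0,-0.004,0,0,1,0,0,0,0,0,0,1,0,0,0,0,0,0,1]'
```

```text
clock: 22.58
tool_pos: [581.6, -231.8, 34.8]
ee_rot: [-0.004, 0.617, 0.787, 0.0]
contact_force: [-8.0, 8.1, 10.5]
opening: 21.9
gripper_force: 78.6
```

```bash
python3 -m pendant '[0,0,0,-0.004,0,0,1,0,0,0,0,0,0,1,0,0,0,0,0,0,1]';python3 -m pendant '[0,0,0,-0.004,0,0,1,0,0,0,0,0,0,1,0,0,0,0,0,0,1]';python3 -m pendant '[0,0,0,-0.003,0,0,1,0,0,0,0,0,0,1,0,0,0,0,0,0,1]'
```

```text
clock: 22.95
tool_pos: [582.5, -235.2, 34.8]
ee_rot: [-0.004, 0.617, 0.787, 0.0]
contact_force: [-9.0, 9.9, 9.8]
opening: 21.8
gripper_force: 78.7
clock: 23.32
tool_pos: [583.3, -238.5, 34.8]
ee_rot: [-0.004, 0.617, 0.787, 0.0]
contact_force: [-8.6, 10.4, 10.6]
opening: 21.8
gripper_force: 78.7
clock: 23.7
tool_pos: [583.3, -238.7, 34.8]
ee_rot: [-0.006, 0.616, 0.788, 0.001]
contact_force: [-10.2, 13.7, 14.2]
opening: 21.8
gripper_force: 79.0
```

The handle has travelled 23.9 mm and the force is rising, so it is at the stop. I add a small margin and check with the cameras.

```bash
python3 -m pendant '[0,0,0,-0.002,0,0,1,0,0,0,0,0,0,1,0,0,0,0,0,0,1,0,0,0,0,0,0,1]'
python3 - <<'E'
from h import *
a=viewer.capture('scene')[220:420,140:400];b=viewer.capture('wrist')
cv2.imwrite('pics/end.png',np.vstack([cv2.resize(a,None,fx=1.5,fy=1.5)[:, :390],cv2.resize(b,(390,292))]))
E
```

```text
clock: 24.2
tool_pos: [583.3, -238.7, 34.8]
ee_rot: [-0.007, 0.616, 0.788, 0.001]
contact_force: [-12.9, 17.0, 16.1]
opening: 22.0
gripper_force: 79.1
```

View pics/end.png

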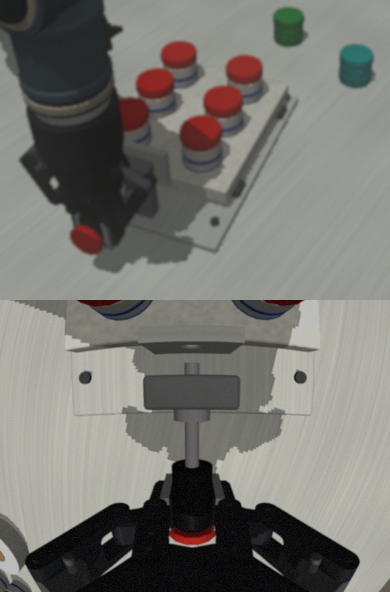

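All six jars stand upright on the tray. The handle is gripped at (192,500) in the combined image and fully out, and the pin tip at (192,368) is clear of the seat hole at (192,346).

```bash
python3 -c "
from station import ticket
print(ticket.sign_off())"
```

```text
the job is handed in; nothing more can be done
None
```

I handed the job in at about 24 s with both loose jars upright within about 2 mm of their spots by camera, the tray jars still in place in the final view, and the plunger held at its stop (about 23.9 mm, pin clear); the judge's result was not shown.

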